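Tap the levelling wedge tight under the shaker

ROBOT

A 7-joint arm with a two-finger parallel gripper is mounted at the origin on the work surface. World frame = base frame: x ahead of the robot, y to its left, z up, the work surface at z = 0. Lengths are in mm, angles in rad, forces in N, time in s.
With the tool pointing down it reaches from about 400 to 875 mm from the base axis. Payload 4.4 kg.
Tool frame: the origin (TCP) lies at the very end of the fingers, on their centre line; the grasp point (between the pads) lies 19 mm behind it; z points along the fingers, y is the line along which they close (so a half turn about z gives the same grasp; the last joint's range is limited). The gripper opens to 85 mm and grips with 20 to 120 N. Pads are 22 mm wide; open, the fingers measure 114 mm over their backs; the gripper's body (76 mm by 85 mm) begins 54 mm behind the grasp point. The pads swing forward as they close: fully open they stand 13 mm farther back than shut.
Start: joints at [-1.358, 0.628, 0.038, 1.517, -0.027, 0.996, -0.02], TCP at [178.857, 624.922, 231.313] pointing down, gripper open.
Joint ranges: [-3.06, 3.06], [-0.37, 2.12], [-1.25, 1.32], [0.18, 2.47], [-1.1, 4.24], [0.23, 1.98], [-2.94, 2.94]. Speed limits (rad/s): [2.57, 2.57, 3.14, 3.14, 3.14, 3.14, 3.14].

INTERFACE

Orientations are given as [roll, pitch, yaw] about the fixed x, y, z axes, in that order (R = Rz(yaw) Ry(pitch) Rx(roll)).
In Python, from cell import ctrl gives the robot as it stands.
- The arm moves only by the tool step_arm, never from a script. Its argument "series" is a list that holds one entry, the list of rows, each a list of 7 numbers: the turn, a rotation vector about the tool's x, y, z as a fraction of full scale, then the shift along the tool's x, y, z as a fraction of full scale, then the closure, from 0 (fully open) to 1 (shut). In form: [[[ax, ay, az, tx, ty, tz, gripper], ...]]. A call has 1 to 12 rows; each row shifts and turns the commanded pose from where the row before left it, along the tool's axes as they then stand; what a row does not reach is not made up. Full scale, the value 1, is 150 mm for a shift and 45 degrees for a turn. A row lasts 1/10 s, in which the tool goes at most 50 mm and 8.59 degrees, less where a joint would pass 70% of its speed; a pose out of reach is approached as far as the arm can. A call with a number of a shift or a turn outside -1 to 1 is refused whole. A call with a gripper value outside its range is refused whole. The fingers move at their own pace and stop on an object; the grip force is fixed at half the most. Time passes only in rows, so rows that do not move let the fingers close. It gives the time, the measured TCP pose, the force, the opening and the grip force at its end, in the units of the state.
- ctrl.read_state(): the state, without advancing time (a new reading comes with each control period).
- ctrl.get_image(name): name is "scene" or "top" or "wrist"; returns a dict with "img" (480x640x3 uint8, red, green, blue), "fx", "fy", "cx", "cy" (pixels), "R" (3x3) and "t" (3): a world point X has camera coordinates R X + t. Camera axes: x right, y down, z forward; pixel columns grow to the right and rows downward; lengths in mm; the calibration is good to about 2 mm. A picture is of the moment at which its call begins. There is no depth.
- ctrl.finish_job(): hands the job in; it is judged then, once.
Trained networks look in a picture, given as the dict that the camera call returned (one of the last four; its "shot" number tells which), for a name from the list of things; names that differ only in an ending like _2 or _b are one class to them, and where a whole thing is asked for, a point or a joint stands for the part that bears it (a point fixed in the world has none). Each returns a list of dicts, best first, with "score" (0 to 1); they miss things now and then, are a little off and sometimes report something else, mostly with a low value. They report only what shows in the picture. A call takes as long as a camera call. They do not tell look-alikes from the thing itself.
- ctrl.recognise(picture, thing): "centre" ([column, row] in pixels, amid what is visible of it).
The state is a dict: "clock": time; "qpos": joint angles; "qd": joint speeds; "tau": joint torques, N m; "eef_pos": TCP position; "tool_rot": TCP orientation; "force": force on the tool from outside, world axes, zero at the start; "torque": the same for the moment, N m; "width": finger opening in mm; "gripper_force": force on a finger pad.
Only numpy, scipy, OpenCV 4.12 (cv2) and the standard library are available. Lean on these libraries where they do the work, as an engineer would, in place of code of your own. Each camera call takes 0.05 s, during which the arm holds its last target. There are 200 camera calls.

TASK

The laboratory shaker is not yet supported at one corner: its wooden wedge is only started, loose, in the blue-cheeked foot on its side. Take the mallet from the rubber mat and tap the wedge in with two or more separate, gentle taps until it stops advancing and sits jammed tight under the foot; then lay the mallet back flat on the mat. Move the wedge only with the mallet, do not hit the shaker, and leave the glassware where it stands.

Things in the scene. Friction and masses are not known exactly. Their poses are not given: they have to be found in the camera images.
- shaker: White laboratory shaker, fixed to the bench, 200 mm (its x) by 170 mm (y), platform 136 mm above the bench; two glass flasks on it reach 214 mm. Origin: centre of its footprint at bench height. Control panel faces -x, z up. The wedge foot is on its -y side.
- mouth (a point): Middle of the open mouth of the wedge foot, at bench height; axes as the shaker: the wedge is driven along +y. The fixed foot is a steel shoe 62 mm wide (x) between two blue cheeks (inner distance 48 mm), 50 mm long along +y from here, 85 to 92 mm high with its screw.
- foot_mid (a point): Middle of the foot at bench height, 25 mm inside the mouth; axes as the shaker. Above it the shoe's underside is 24.5 to 31.5 mm over the bench (set by a screw, different each time, not reported) and slopes down along +y at 1 in 5 like the wedge's top. The wedge comes tight with its origin between 18 mm before and 20 mm past this point along +y.
- wedge: Loose beech wedge on the bench, 120 mm long (its y), 40 mm wide (x), 40 mm thick at the back (-y), 16 mm at the thin end (+y). Origin: centre of its underside, at the start 15 to 30 mm before mouth. Slides with about 1 N until it meets the shoe, then stops within 1 or 2 mm as the resistance climbs past 10 N; after a push of 10 to 20 N it stays tight. Over 35 N splits it.
- wedge_back (a point): Centre of the flat back end face of the wedge (the face to be tapped, 40 mm wide, about 38 mm high), 60 mm along -y from the wedge's origin, 20 mm above the bench; axes as the wedge.
- mallet: Small mallet, 0.28 kg, flat on the mat. Origin: underside of the head, below its centre. Handle along -x: bar 20 mm wide (y), 24 mm high (z), to 172 mm from the origin, centre line 15 mm above the underside; pommel 24 mm wide, 30 mm high. Head 30 mm (x) by 30 mm (z), 90 mm along y, a flat orange face 28 mm across at each end, 45 mm either side of the centre line.
- mallet_grip (a point): Point on the handle's centre line 50 mm behind the head's centre (-x of the mallet), near the centre of mass: the place to grip. Axes as the mallet.
- mallet_head (a point): Centre of the mallet's head, on the centre line of the handle. Axes as the mallet.
- mat: Fixed black rubber mat, 240 mm (its x) by 150 mm (its y), 12 mm thick. Origin: centre of its underside at bench height.
- flask: Loose conical glass flask, 72 mm across the foot, 104 mm high, origin under its centre; leave alone.
- jar: Loose amber jar, 52 mm across, 75 mm high, origin under its centre; leave alone.
- beaker: Loose glass beaker, 64 mm across, 80 mm high, origin under its centre; leave alone.
There are look-alikes about, which are no part of the job. Of the things like the mallet, leave any that is purple; of the rest the smaller one is meant.

How it is judged:
By the outcome, as a careful person would: the job done as asked, in the order asked, and still so for the second after the job is handed in, with the robot touching nothing.
It also fails if it takes over 58 s, if anything falls off the work surface, if the arm or the gripper's body presses on something with over 40 N, if the wrist force passes 120 N, or if a joint passes its speed limit or range.

## Working session

There is one attempt and no reset: what is moved stays moved. The work goes in short steps, Python scripts to look and compute and a tool call to move; the robot and the scene stay as the last step left them, time stands still between calls to the robot, and variables do not carry over. Pictures are saved under pics/ and viewed, at most 10 in all, crops included, and the job is handed in when it is done.

Besides the shell and the picture viewer there is one more tool, called after "Request:" by a JSON object that holds its "api" and its "payload". step_arm: Moves the arm, as the interface text tells. Shift numbers are shares of 150 mm and turn numbers shares of 45 degrees, none past 1 either way. Its arguments: {"type":"object","properties":{"series":{"type":"array","items":{"type":"array","items":{"type":"array","items":{"type":"number","minimum":-1,"maximum":1}}}}},"required":["series"]}

```bash
ls; mkdir -p pics
cat > h.py <<'E'
import numpy as np, cv2
from cell import ctrl
def ray(p,uv):
    R=np.array(p["R"]);t=np.array(p["t"]);d=R.T@np.array([(uv[0]-p["cx"])/p["fx"],(uv[1]-p["cy"])/p["fy"],1.])
    return -R.T@t,d/np.linalg.norm(d)
def atz(p,uv,z):
    o,d=ray(p,uv);return o+d*(z-o[2])/d[2]
def tri(l):
    A=np.zeros((3,3));b=np.zeros(3)
    for p,uv in l:
        o,d=ray(p,uv);M=np.eye(3)-np.outer(d,d);A+=M;b+=M@o
    return np.linalg.solve(A,b)
def proj(p,X):
    c=np.array(p["R"])@np.array(X,float)+np.array(p["t"]);return [p["fx"]*c[0]/c[2]+p["cx"],p["fy"]*c[1]/c[2]+p["cy"]]
def save(p,n): cv2.imwrite("pics/"+n,cv2.cvtColor(p["img"],cv2.COLOR_RGB2BGR))
E
python3 - <<'E'
from h import *
import pickle
P={n:ctrl.get_image(n) for n in("scene","top")}
for n,p in P.items():
    save(p,n+"1.png"); print(n,p["fx"],np.round(ray(p,(320,240))[0]))
    for th in("shaker","mouth","wedge","wedge_back","mallet","mallet_head","mallet_grip","mat","flask","jar","beaker"):
        print(th,[(np.round(r["centre"]).tolist(),round(r["score"],2)) for r in ctrl.recognise(p,th)[:4]])
pickle.dump(P,open("P1.pkl","wb"))
s=ctrl.read_state();print(s["clock"],s["eef_pos"],s["tool_rot"],s["force"])
E
```

```text
pics
scene 523.9933556008042 [1268.  702.  744.]
shaker [([420.0, 320.0], 0.84)]
mouth [([420.0, 317.0], 0.89)]
wedge [([350.0, 297.0], 0.71)]
wedge_back [([350.0, 294.0], 0.81)]
mallet [([276.0, 183.0], 0.9), ([275.0, 228.0], 0.79), ([349.0, 294.0], 0.25)]
mallet_head [([274.0, 179.0], 0.74), ([269.0, 228.0], 0.68), ([301.0, 378.0], 0.57)]
mallet_grip [([273.0, 231.0], 0.82), ([300.0, 380.0], 0.64), ([276.0, 181.0], 0.62)]
mat [([352.0, 296.0], 0.22)]
flask [([257.0, 317.0], 0.86), ([420.0, 318.0], 0.52)]
jar [([227.0, 281.0], 0.8)]
beaker [([500.0, 297.0], 0.83)]
top 531.9491978383288 [ 432.  -93. 1435.]
shaker [([171.0, 232.0], 0.82), ([380.0, 269.0], 0.45)]
mouth []
wedge [([248.0, 243.0], 0.94)]
wedge_back [([250.0, 244.0], 0.89), ([171.0, 235.0], 0.68)]
mallet [([215.0, 151.0], 0.83), ([382.0, 265.0], 0.67), ([488.0, 364.0], 0.58), ([336.0, 178.0], 0.57)]
mallet_head [([484.0, 361.0], 0.91), ([214.0, 152.0], 0.72), ([378.0, 265.0], 0.61), ([336.0, 176.0], 0.33)]
mallet_grip [([215.0, 152.0], 0.97), ([379.0, 267.0], 0.84), ([486.0, 360.0], 0.56)]
mat [([370.0, 267.0], 0.83)]
flask [([282.0, 171.0], 0.56)]
jar [([334.0, 177.0], 0.68)]
beaker [([147.0, 317.0], 0.7), ([380.0, 266.0], 0.4)]
1.2 [178.85626663 624.93764888 231.34424573] [ 3.14152404e+00 -4.02222714e-05  2.86276431e+00] [0.28280446 0.432325   0.03457513]
```

View pics/scene1.png

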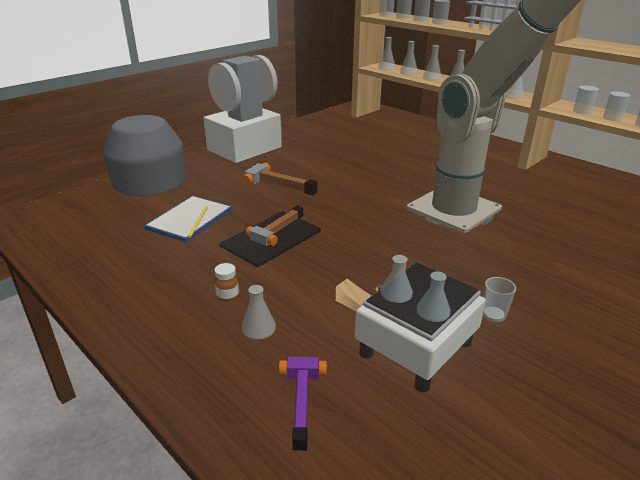

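View pics/top1.png

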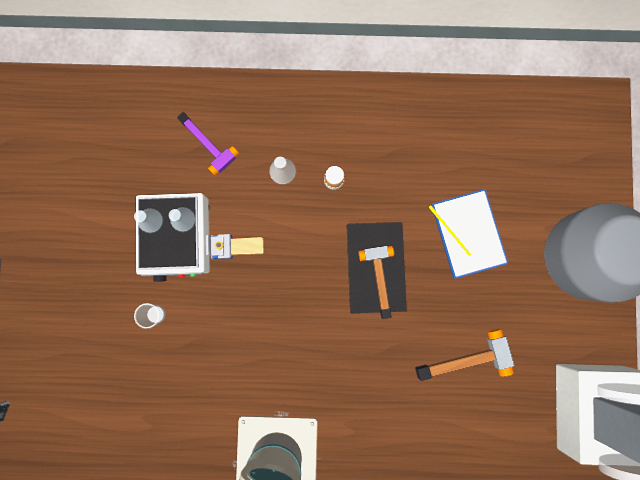

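Candidates for the mallet in the top view are purple at (215,150), large wooden at (488,362), and small wooden on the mat at (380,270). I choose the one on the mat: not purple, and the smaller of the rest. Next I measure it, the wedge and the foot.

Run:
```python
from h import *
import pickle
P=pickle.load(open("P1.pkl","rb"))
def blobs(p,lo,hi,box,amin=8):
    h=cv2.cvtColor(p["img"],cv2.COLOR_RGB2HSV);m=cv2.inRange(h,lo,hi);k=np.zeros_like(m);x0,y0,x1,y1=box;k[y0:y1,x0:x1]=m[y0:y1,x0:x1]
    n,_,st,c=cv2.connectedComponentsWithStats(k);return [(c[i].round(1).tolist(),st[i].tolist()) for i in range(1,n) if st[i,4]>=amin]
print("or top",blobs(P["top"],(5,200,150),(16,255,255),(345,235,410,325)))
print("or scn",blobs(P["scene"],(5,200,150),(16,255,255),(220,200,325,262)))
print("wedge top",blobs(P["top"],(15,60,150),(30,200,255),(205,225,280,265)))
print("blue top",blobs(P["top"],(100,120,50),(130,255,255),(200,225,240,265)))
t=P["top"]
for n,z,uv in[("head",27,(377,254)),("pommel",27,(386,314)),("matc",12,(376.5,267.5)),("flask",0,(282,178)),("jar",0,(334,180)),("wedge back",20,(263,245.5)),("beaker",0,(150,316)),("shaker",136,(167,233))]:print(n,atz(t,uv,z).round(0))
print("head tri",tri([(t,(377,254)),(P["scene"],(263,235))]).round(0))
z=cv2.resize(t["img"][220:330,130:420],None,fx=2.75,fy=2.75,interpolation=cv2.INTER_CUBIC)
save({"img":z},"crop1.png")
```

```text
or top [([390.0, 246.6], [388, 246, 5, 2, 8]), ([360.5, 252.8], [359, 250, 6, 9, 15])]
or scn [([248.4, 228.5], [247, 227, 5, 5, 11]), ([272.4, 238.5], [269, 235, 8, 10, 46])]
wedge top [([246.8, 245.6], [231, 237, 32, 18, 512]), ([218.6, 244.9], [214, 241, 10, 9, 47])]
blue top [([215.1, 256.9], [213, 256, 5, 3, 14])]
head [ 535. -248.   27.]
pommel [ 378. -274.   27.]
matc [ 500. -249.   12.]
flask [739.  13.   0.]
jar [ 737. -130.    0.]
wedge back [550.  56.  20.]
beaker [354. 354.   0.]
shaker [565. 281. 136.]
head tri [ 534. -247.   26.]
```

View pics/crop1.png

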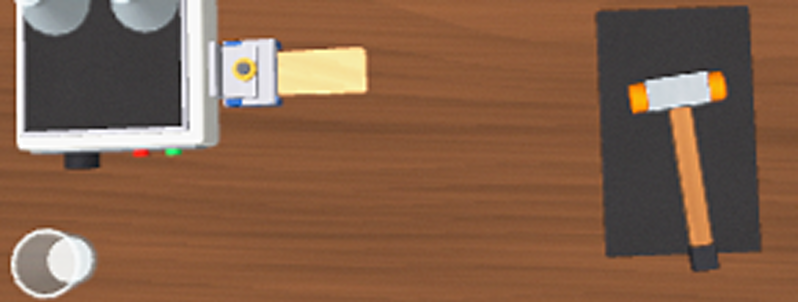

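The crop confirms it: the smaller mallet lies on the mat, with its head at top-view pixel (377,253) and handle towards (386,314). The wedge back is at (263,245). Now moving over the mat by an arc inside the shaker.

Request:
{"api": "step_arm", "payload": {"series": [[[0, 0, -0.188, 0, 0, 0, 0], [0, 0, -0.188, 0, 0, 0, 0], [0, 0, -0.188, 0, 0, 0, 0], [0, 0, 0, -0.0735, -0.308, 0, 0], [0, 0, 0, -0.0735, -0.308, 0, 0], [0, 0, 0, -0.0735, -0.308, 0, 0], [0, 0, 0, -0.0735, -0.308, 0, 0], [0, 0, 0, -0.0735, -0.308, 0, 0], [0, 0, 0, -0.0735, -0.308, 0, 0], [0, 0, 0, -0.0735, -0.308, 0, 0], [0, 0, 0, -0.0735, -0.308, 0, 0], [0, 0, 0, -0.0735, -0.308, 0, 0]]]}}

```text
clock: 2.4
eef_pos: [345.3, 229.3, 231.6]
tool_rot: [3.141, 0.001, -2.977]
force: [1.1, -0.5, -0.5]
width: 85.6
gripper_force: 0.0
```

Request:
{"api": "step_arm", "payload": {"series": [[[0, 0, 0, -0.0735, -0.308, 0, 0], [0, 0, 0, -0.0735, -0.308, 0, 0], [0, 0, 0, -0.0735, -0.308, 0, 0], [0, 0, 0, -0.03, -0.304, 0, 0], [0, 0, 0, -0.03, -0.304, 0, 0], [0, 0, 0, -0.03, -0.304, 0, 0], [0, 0, 0, -0.03, -0.304, 0, 0], [0, 0, 0, -0.03, -0.304, 0, 0], [0, 0, 0, -0.03, -0.304, 0, 0], [0, 0, 0, -0.03, -0.304, 0, 0], [0, 0, 0, -0.03, -0.304, 0, 0], [0, 0, 0, 0, 0, 0, 0]]]}}

```text
clock: 3.6
eef_pos: [495.3, -262.5, 231.4]
tool_rot: [-3.136, 0.001, -2.986]
force: [-0.4, 0.5, 0.1]
width: 85.2
gripper_force: 0.0
```

Run:
```python
from h import *
p=ctrl.get_image("wrist");save(p,"w1.png");import pickle;pickle.dump(p,open("w1.pkl","wb"))
print(ray(p,(320,240))[0].round(0),p["fx"])
for th in("mallet_head","mallet_grip","mallet","mat"):print(th,[(np.round(r["centre"],1).tolist(),round(r["score"],2)) for r in ctrl.recognise(p,th)[:2]])
```

```text
[ 415. -274.  374.] 402.9166804743295
mallet_head [([329.4, 206.6], 0.73)]
mallet_grip [([332.2, 202.6], 0.75)]
mallet [([330.7, 205.7], 0.55)]
mat [([344.0, 180.8], 0.67)]
```

View pics/w1.png

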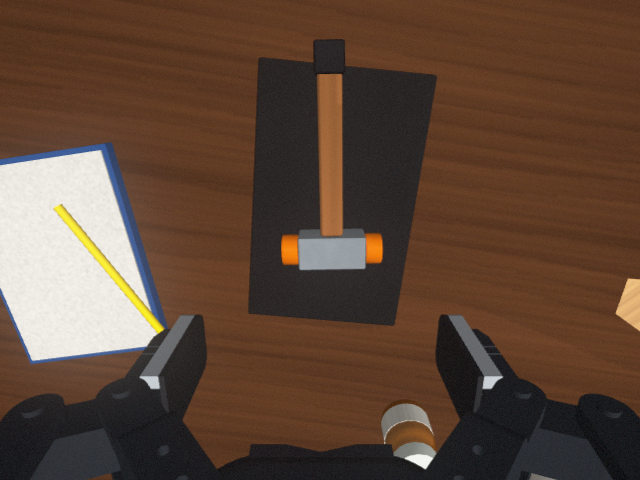

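Wrist view: the mallet lies on the mat, head at about (332,249), handle up from (332,232) to the pommel at (329,57).

Run:
```python
from h import *
import pickle
w=pickle.load(open("w1.pkl","rb"));P=pickle.load(open("P1.pkl","rb"))
for n,uv,z in[("handle far",(329.5,80),39),("handle near",(331.5,228),39),("capL",(290.5,249.5),27),("capR",(373.5,248.5),27),("mat corners",(260,58),12),("",(436,75),12),("",(395,325),12),("",(249,313),12)]:print(n,atz(w,uv,z).round(1))
for n,uvw,uvt in[("capL",(290.5,249.5),(391,251)),("capR",(373.5,248.5),(362.5,256))]:print(n,tri([(w,uvw),(P["top"],uvt)]).round(1))
s=ctrl.read_state();print(s["clock"],s["eef_pos"].round(1),s["tool_rot"])
```

```text
handle far [ 396.9 -271.8   39. ]
handle near [ 515.2 -250.8   39. ]
capL [ 545.  -283.8   27. ]
capR [ 532.2 -208.7   27. ]
mat corners [ 387.6 -331.1   12. ]
 [ 378.  -184.4   12. ]
 [ 615.5 -168.    12. ]
 [ 625.1 -316.8   12. ]
capL [ 544.  -284.1   30.4]
capR [ 529.1 -209.6   34.6]
3.85 [ 495.1 -252.7  231.3] [ 3.14043097e+00 -1.69431516e-04 -2.97536483e+00]
```

Request:
{"api": "step_arm", "payload": {"series": [[[0, 0, 0, -0.026, -0.008, 0.267, 0], [0, 0, 0, 0, 0, 0.267, 0], [0, 0, 0, 0, 0, 0.267, 0], [0, 0, 0, 0, 0, 0.267, 0], [0, 0, 0, 0, 0, 0.267, 0], [0, 0, 0, 0, 0, 0.08, 0], [0, 0, 0, 0, 0, 0.027, 0], [0, 0, 0, 0, 0, 0, 0], [0, 0, 0, 0, 0, 0, 1], [0, 0, 0, 0, 0, 0, 1], [0, 0, 0, 0, 0, 0, 1], [0, 0, 0, 0, 0, 0, 1]]]}}

```text
clock: 5.05
eef_pos: [499.5, -255.2, 15.7]
tool_rot: [-3.141, 0.001, -2.977]
force: [0.3, 0.4, -0.7]
width: 28.5
gripper_force: 0.0
```

Request:
{"api": "step_arm", "payload": {"series": [[[0, 0, 0, 0, 0, 0, 1], [0, 0, 0, 0, 0, 0, 1], [0, 0, 0, 0, 0, 0, 1], [0, 0, 0, 0, 0, 0, 1]]]}}

```text
clock: 5.45
eef_pos: [499.5, -255.0, 15.8]
tool_rot: [-3.141, 0.001, -2.978]
force: [-0.5, 0.1, 5.6]
width: 18.8
gripper_force: 60.0
```

Request:
{"api": "step_arm", "payload": {"series": [[[0, 0, 0, 0, 0, -0.1, 1], [0, 0, 0, 0, 0, -0.3, 1], [0, 0, 0, 0, 0, -0.267, 1], [0, 0, 0.153, 0, 0, 0, 1], [0, 0, 0, -0.031, 0.259, 0, 1], [0, 0, 0, -0.031, 0.259, 0, 1], [0, 0, 0, -0.031, 0.259, 0, 1], [0, 0, 0, -0.031, 0.259, 0, 1], [0, 0, 0, -0.031, 0.259, 0, 1], [0, 0, 0, 0, 0, 0, 1], [0, 0, 0, 0, 0, 0, 1]]]}}

```text
clock: 6.55
eef_pos: [513.7, -58.6, 115.5]
tool_rot: [3.141, -0.0, -3.095]
force: [0.1, -1.4, -2.5]
width: 18.7
gripper_force: 59.7
```

Run:
```python
from h import *
import pickle
w=ctrl.get_image("wrist");t=ctrl.get_image("top");s=ctrl.get_image("scene")
pickle.dump((w,t,s),open("P2.pkl","wb"));save(w,"w2.png")
st=ctrl.read_state();print(st["clock"],st["eef_pos"].round(1),st["tool_rot"].round(4),st["force"].round(1),st["width"])
for n,p in(("w",w),("t",t),("s",s)):
  for th in("wedge","wedge_back","mouth","mallet_head"):print(n,th,[(np.round(r["centre"],1).tolist(),round(r["score"],2)) for r in ctrl.recognise(p,th)[:2]])
```

```text
6.7 [513.6 -61.6 115.3] [-3.1407e+00 -1.0000e-04 -3.0999e+00] [-0.2  0.8 -3.1] 19.113728395043797
w wedge [([551.1, 300.5], 0.86)]
w wedge_back [([553.3, 299.7], 0.74)]
w mouth []
w mallet_head [([317.7, 209.2], 0.93)]
t wedge [([248.4, 246.0], 0.59)]
t wedge_back [([248.5, 245.7], 0.67)]
t mouth [([172.8, 230.7], 0.75)]
t mallet_head [([212.3, 151.5], 0.93), ([482.7, 358.7], 0.7)]
s wedge [([349.1, 294.0], 0.57)]
s wedge_back [([352.6, 296.0], 0.95), ([225.2, 281.4], 0.71)]
s mouth [([420.2, 318.3], 0.71)]
s mallet_head [([314.2, 223.6], 0.74), ([267.0, 178.4], 0.73)]
```

View pics/w2.png

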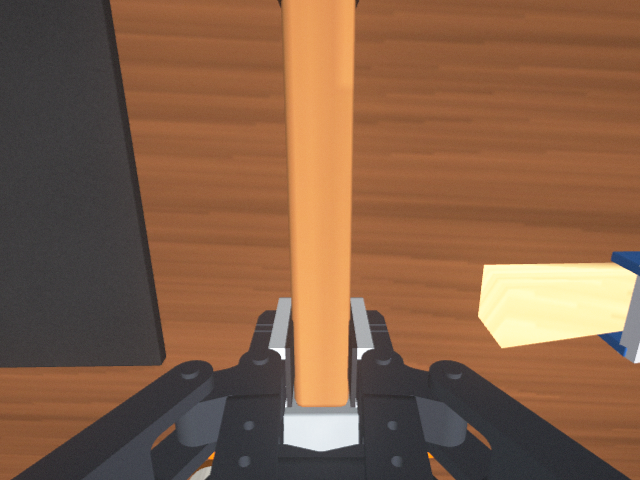

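The wrist view shows the held mallet and the wedge with its back corners near (484,265) and (502,346). I'll zoom in there and on the top view.

Run:
```python
from h import *
import pickle
w,t,s=pickle.load(open("P2.pkl","rb"))
a=cv2.resize(w["img"][245:365,465:640],(788,540),interpolation=cv2.INTER_CUBIC)[:300*2-60]
b=cv2.resize(t["img"][225:267,205:345],(798,240),interpolation=cv2.INTER_CUBIC)
a=cv2.resize(a,(525,360)); c=np.zeros((600,798,3),np.uint8);c[:360,:525]=a;c[360:]=b
save({"img":c},"crop2.png")
```

```text
(no output)
```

View pics/crop2.png

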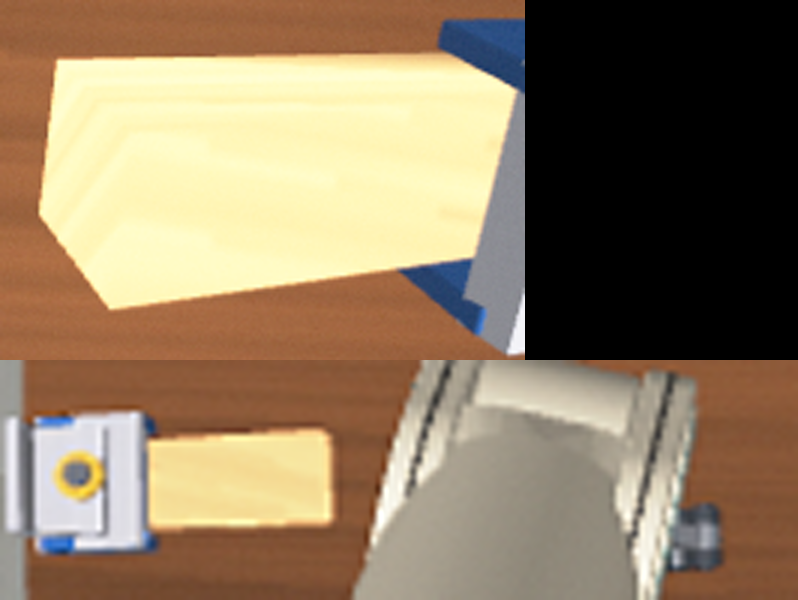

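Run:
```python
from h import *
import pickle
w,t,s=pickle.load(open("P2.pkl","rb"))
print("bottom -x",atz(w,(483.7,265),0).round(1),"bottom +x",atz(w,(478.3,316),0).round(1),"top +x",atz(w,(501.7,347.7),40).round(1))
for uv in((262.9,237.3),(262.9,253.9)):print("top",atz(t,uv,40).round(1))
print("tri +x top",tri([(w,(501.7,347.7)),(t,(262.9,237.3))]).round(1))
for uv in((231,238.3),(231,253.9)):print("top front",atz(t,uv,30).round(1))
for uv in((231.5,233),(231.5,258)):print("cheek",atz(t,uv,50).round(1))
```

```text
bottom -x [532.8  55.4   0. ] bottom +x [572.5  58.4   0. ] top +x [572.5  58.3  40. ]
top [570.4  54.8  40. ]
top [526.5  53.3  40. ]
tri +x top [569.4  54.8  45.4]
top front [566.4 140.5  30. ]
top front [524.9 138.8  30. ]
cheek [578.5 136.5  50. ]
cheek [512.9 133.8  50. ]
```

Request:
{"api": "step_arm", "payload": {"series": [[[0, 0, -0.01, 0, 0, 0.232, 1], [0, 0, 0, 0, 0, 0.232, 1], [0, 0, 0, 0, 0, 0.232, 1], [0, 0, 0, 0, 0.1, 0, 1], [0, 0, 0, 0, 0.1, 0, 1], [0, 0, 0, 0, 0.1, 0, 1], [0, 0, 0, 0, 0.08, 0, 1], [0, 0, 0, 0, 0, 0, 1], [0, 0, 0, 0, 0, 0, 1]]]}}

```text
clock: 8.2
eef_pos: [511.1, -3.3, 10.8]
tool_rot: [-3.141, 0.0, -3.089]
force: [0.1, -1.3, -3.5]
width: 19.1
gripper_force: 59.8
```

Run:
```python
from h import *
s=ctrl.get_image("scene")
save({"img":cv2.resize(s["img"][220:340,280:440],(800,600),interpolation=cv2.INTER_CUBIC)},"s3.png")
st=ctrl.read_state();print(st["clock"],st["eef_pos"].round(1),st["tool_rot"].round(4),st["force"].round(1),st["width"])
```

```text
8.25 [511.1  -3.9  10.8] [-3.1408e+00  4.0000e-04 -3.0905e+00] [-0.1 -0.2 -3.4] 18.660003586554126
```

View pics/s3.png

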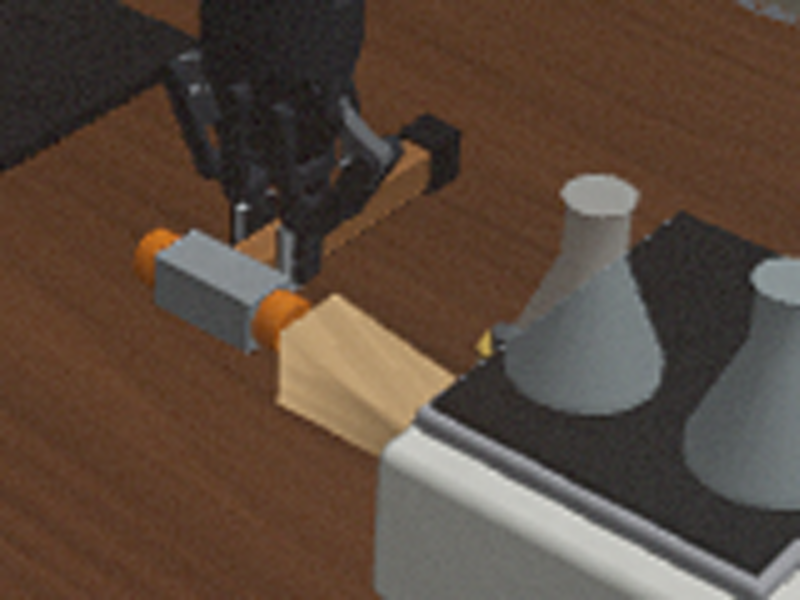

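Head and wedge back line up well: in the crop the orange face at (285,315) is just short of the wedge back at (300,340). First gentle tap.

Request:
{"api": "step_arm", "payload": {"series": [[[0, 0, 0, 0, 0.027, 0, 1], [0, 0, 0, 0, 0.027, 0, 1], [0, 0, 0, 0, 0.027, 0, 1], [0, 0, 0, 0, 0.027, 0, 1], [0, 0, 0, 0, 0.027, 0, 1], [0, 0, 0, 0, 0.027, 0, 1], [0, 0, 0, 0, 0.027, 0, 1], [0, 0, 0, 0, 0.027, 0, 1], [0, 0, 0, 0, 0, 0, 1]]]}}

```text
clock: 9.15
eef_pos: [509.1, 30.4, 10.6]
tool_rot: [3.141, -0.0, -3.089]
force: [0.1, -0.0, -3.1]
width: 18.6
gripper_force: 59.9
```

Request:
{"api": "step_arm", "payload": {"series": [[[0, 0, 0, 0, -0.05, 0, 1], [0, 0, 0, 0, -0.05, 0, 1], [0, 0, 0, 0, 0, 0, 1]]]}}

```text
clock: 9.45
eef_pos: [510.0, 12.1, 10.7]
tool_rot: [-3.14, -0.0, -3.093]
force: [-0.6, 0.1, -2.7]
width: 18.6
gripper_force: 59.8
```

Run:
```python
from h import *
import pickle
w=ctrl.get_image("wrist");t=ctrl.get_image("top");pickle.dump((w,t),open("P3.pkl","wb"))
h=cv2.cvtColor(t["img"],cv2.COLOR_RGB2HSV);m=cv2.inRange(h,(15,60,150),(30,200,255))[230:265,215:285]
c=np.where(m.sum(0)>255*8)[0]+215;print(c.min(),c.max(),atz(t,(c.max()+1,245.5),40).round(1))
st=ctrl.read_state();print(st["clock"],st["eef_pos"].round(1),st["force"].round(1))
```

```text
231 238 [547. 117.  40.]
9.55 [509.9  13.7  10.6] [ 0.3  0.4 -3.9]
```

Request:
{"api": "step_arm", "payload": {"series": [[[0, 0, 0, 0, 0.033, 0, 1], [0, 0, 0, 0, 0.033, 0, 1], [0, 0, 0, 0, 0.033, 0, 1], [0, 0, 0, 0, 0.0133, 0, 1], [0, 0, 0, 0, 0.0133, 0, 1], [0, 0, 0, 0, 0.0133, 0, 1], [0, 0, 0, 0, 0.0133, 0, 1]]]}}

```text
clock: 10.25
eef_pos: [508.8, 37.2, 10.7]
tool_rot: [-3.141, 0.0, -3.09]
force: [-0.3, -0.8, -2.8]
width: 18.7
gripper_force: 59.8
```

Request:
{"api": "step_arm", "payload": {"series": [[[0, 0, 0, 0, 0.0133, 0, 1], [0, 0, 0, 0, 0.0133, 0, 1]]]}}

```text
clock: 10.45
eef_pos: [508.6, 41.2, 10.6]
tool_rot: [-3.142, 0.0, -3.09]
force: [0.2, -0.2, -2.9]
width: 19.0
gripper_force: 59.8
```

Request:
{"api": "step_arm", "payload": {"series": [[[0, 0, 0, 0, 0.01, 0, 1], [0, 0, 0, 0, 0.01, 0, 1]]]}}

```text
clock: 10.65
eef_pos: [508.4, 43.2, 10.7]
tool_rot: [-3.14, -0.0, -3.091]
force: [0.8, -5.7, -1.5]
width: 18.7
gripper_force: 59.9
```

Request:
{"api": "step_arm", "payload": {"series": [[[0, 0, 0, 0, 0.007, 0, 1]]]}}

```text
clock: 10.75
eef_pos: [508.3, 43.2, 10.7]
tool_rot: [-3.139, -0.0, -3.092]
force: [-0.9, -7.7, -2.0]
width: 19.0
gripper_force: 60.0
```

Request:
{"api": "step_arm", "payload": {"series": [[[0, 0, 0, 0, 0.007, 0, 1], [0, 0, 0, 0, 0.007, 0, 1]]]}}

```text
clock: 10.95
eef_pos: [508.1, 43.4, 10.7]
tool_rot: [-3.138, -0.0, -3.094]
force: [-0.9, -10.7, -1.3]
width: 19.0
gripper_force: 60.1
```

Request:
{"api": "step_arm", "payload": {"series": [[[0, 0, 0, 0, -0.05, 0, 1], [0, 0, 0, 0, -0.05, 0, 1], [0, 0, 0, 0, 0, 0, 1]]]}}

```text
clock: 11.25
eef_pos: [509.2, 31.4, 10.7]
tool_rot: [-3.141, 0.0, -3.091]
force: [0.6, 1.7, -3.4]
width: 18.7
gripper_force: 59.9
```

Request:
{"api": "step_arm", "payload": {"series": [[[0, 0, 0, 0, 0.027, 0, 1], [0, 0, 0, 0, 0.027, 0, 1], [0, 0, 0, 0, 0.02, 0, 1], [0, 0, 0, 0, 0.01, 0, 1], [0, 0, 0, 0, 0.01, 0, 1], [0, 0, 0, 0, 0.01, 0, 1], [0, 0, 0, 0, 0.01, 0, 1]]]}}

```text
clock: 11.95
eef_pos: [507.9, 43.5, 10.8]
tool_rot: [-3.135, -0.0, -3.096]
force: [0.0, -16.7, -0.3]
width: 19.1
gripper_force: 60.3
```

Request:
{"api": "step_arm", "payload": {"series": [[[0, 0, 0, 0, 0.007, 0, 1], [0, 0, 0, 0, 0.007, 0, 1]]]}}

```text
clock: 12.15
eef_pos: [507.8, 43.7, 10.9]
tool_rot: [-3.133, -0.0, -3.099]
force: [-1.1, -21.7, 0.3]
width: 19.0
gripper_force: 60.4
```

Request:
{"api": "step_arm", "payload": {"series": [[[0, 0, 0, 0, -0.05, 0, 1], [0, 0, 0, 0, -0.1, 0, 1], [0, 0, 0, 0, -0.2, 0, 1], [0, 0, 0, 0, -0.2, 0, 1], [0, 0, 0, 0, 0, -0.2, 1], [0, 0, 0, 0, 0, -0.3, 1], [0, 0, 0, 0, 0, -0.167, 1], [0, 0, 0, 0, 0, 0, 1], [0, 0, 0, 0, 0, 0, 1]]]}}

```text
clock: 13.05
eef_pos: [512.3, -29.8, 110.7]
tool_rot: [3.141, 0.0, -3.088]
force: [-1.0, 0.1, -3.0]
width: 19.0
gripper_force: 60.4
```

Run:
```python
from h import *
w=ctrl.get_image("wrist");t=ctrl.get_image("top")
c=np.zeros((600,800,3),np.uint8);c[:400,:533]=cv2.resize(w["img"],(533,400));c[400:]=cv2.resize(t["img"][225:267,205:373],(800,200),interpolation=cv2.INTER_CUBIC)
save({"img":c},"w4.png")
st=ctrl.read_state();print(st["clock"],st["eef_pos"].round(1),st["tool_rot"].round(4),st["force"].round(1),st["width"])
```

```text
13.15 [511.2 -30.1 109.5] [ 3.1410e+00 -2.7000e-03 -3.0888e+00] [-0.9  0.1 -3.4] 18.648344602125366
```

View pics/w4.png

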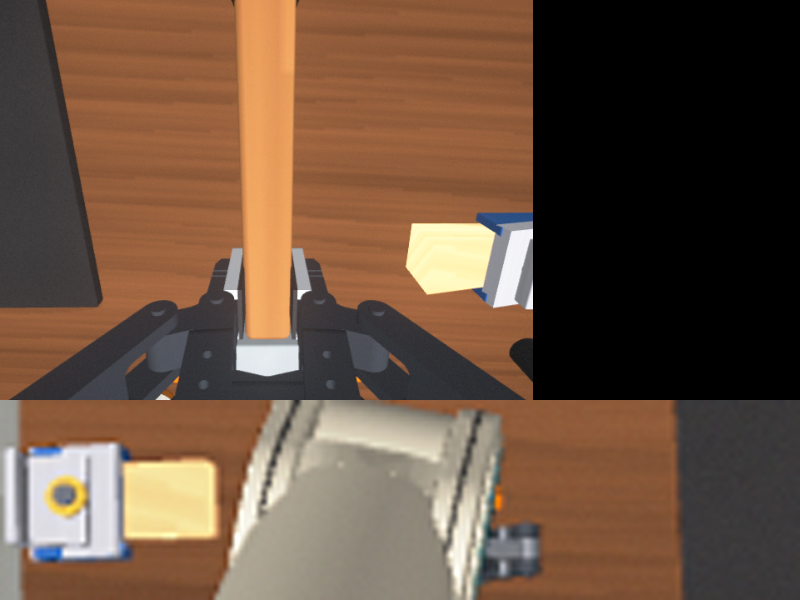

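The wedge has gone in about 34 mm and sits straight in the foot: its back edge is now at top-crop column 218, and clear bench shows behind it. Next I lay the mallet back on the mat.

Request:
{"api": "step_arm", "payload": {"series": [[[0, 0, 0, 0.008, -0.296, 0, 1], [0, 0, 0, 0, -0.296, 0, 1], [0, 0, 0, 0, -0.296, 0, 1], [0, 0, 0, 0, -0.296, 0, 1], [0, 0, 0, 0, -0.296, 0, 1], [0, 0, 0, 0, 0, 0, 1], [0, 0, 0, 0, 0, 0.267, 1], [0, 0, 0, 0, 0, 0.267, 1], [0, 0, 0, 0, 0, 0.06, 1], [0, 0, 0, 0, 0, 0.013, 1], [0, 0, 0, 0, 0, 0, 1]]]}}

```text
clock: 14.25
eef_pos: [523.2, -252.8, 20.0]
tool_rot: [-3.141, 0.001, -3.09]
force: [-0.6, -0.4, -2.1]
width: 18.8
gripper_force: 60.5
```

Request:
{"api": "step_arm", "payload": {"series": [[[0, 0, 0, 0, 0, 0.01, 1], [0, 0, 0, 0, 0, 0.01, 1], [0, 0, 0, 0, 0, 0.005, 1], [0, 0, 0, 0, 0, 0, 1]]]}}

```text
clock: 14.65
eef_pos: [522.9, -252.7, 16.4]
tool_rot: [-3.141, 0.001, -3.09]
force: [0.3, 0.1, -2.9]
width: 18.9
gripper_force: 60.5
```

Request:
{"api": "step_arm", "payload": {"series": [[[0, 0, 0, 0, 0, 0.005, 1], [0, 0, 0, 0, 0, 0, 1]]]}}

```text
clock: 14.85
eef_pos: [522.9, -252.7, 15.8]
tool_rot: [-3.141, 0.001, -3.09]
force: [-0.8, 0.8, 3.0]
width: 18.8
gripper_force: 61.2
```

Contact with the mat. Now release and rise.

Request:
{"api": "step_arm", "payload": {"series": [[[0, 0, 0, 0, 0, 0, 0.8], [0, 0, 0, 0, 0, 0, 0.5], [0, 0, 0, 0, 0, 0, 0.3], [0, 0, 0, 0, 0, 0, 0], [0, 0, 0, 0, 0, 0, 0], [0, 0, 0, 0, 0, 0, 0], [0, 0, 0, 0, 0, -0.05, 0], [0, 0, 0, 0, 0, -0.2, 0], [0, 0, 0, 0, 0, -0.3, 0], [0, 0, 0, 0, 0, -0.3, 0], [0, 0, 0, 0, 0, -0.3, 0], [0, 0, 0, 0, 0, 0, 0]]]}}

```text
clock: 16.05
eef_pos: [526.4, -254.7, 194.5]
tool_rot: [-3.136, 0.011, -3.09]
force: [0.4, -0.3, -0.6]
width: 85.2
gripper_force: 0.0
```

Run:
```python
from h import *
w=ctrl.get_image("wrist");s=ctrl.get_image("scene")
c=np.zeros((600,800,3),np.uint8);c[:300,:400]=cv2.resize(w["img"],(400,300));c[300:,:]=cv2.resize(s["img"][190:340,200:400],(800,300));c[:300,400:]=cv2.resize(s["img"],(400,300))
save({"img":c},"w5.png")
st=ctrl.read_state();print(st["clock"],st["eef_pos"].round(1),st["force"].round(1),st["width"])
```

```text
16.15 [ 523.2 -252.8  189.3] [-0.9  0.2 -1.2] 85.69685939480439
```

View pics/w5.png

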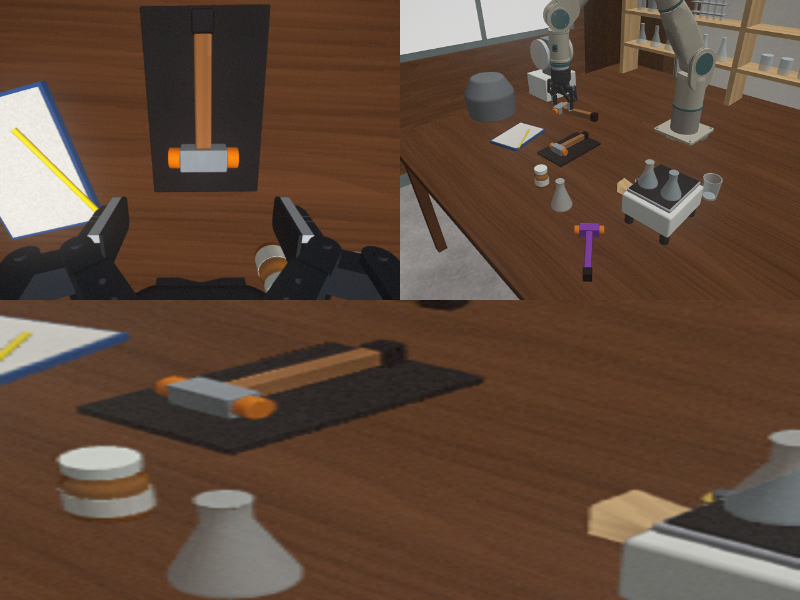

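The mallet lies flat and wholly on the mat (head at (205,158) in the wrist panel). The wedge is in, the glassware is undisturbed and the robot is clear of everything.

```bash
python3 -c "
from cell import ctrl
print(ctrl.finish_job())"
```

```text
the job is handed in; nothing more can be done
None
```

The job is handed in at about 16 s: three gentle taps drove the wedge in about 34 mm until it stopped advancing (highest force read about 22 N), the mallet lies flat on the mat, and the glassware was not touched.

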